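# Key the three-hole plate into the mincer head

### The job

The meat mincer head stands mouth up on the prep table with its knife in; the three-hole cutting plate lies loose on the knife, standing proud because the notch in its edge is not over the locating pin, which stands in the wall of the mouth opposite the feed neck. Using only the fingertips, push the plate round until its notch stands over the pin, then press the plate down until it is fully home on its seat, flush with the rim of the mouth, and take the hand away. Do not lift or tip the plate out of the mouth, and leave the threaded ring, the spare fine plate and the pusher where they are.

Things in the scene. Friction and masses are not known exactly. Their poses are not given: they have to be found in the camera images.
- mouth (a point): Centre of the mincer head's mouth, level with its rim, 150 mm above the table. The head is an upright metal barrel 159 mm across, fixed; a level feed neck 93 mm across sticks out exactly opposite the pin (131 mm from the axis, up to 115 mm high). The mouth is a recess 134 mm across and 18 mm deep with a ledge, the seat, at its bottom; its wall is 10 mm thick.
- pin (a point): Top of the locating pin, an upright round pin of 10 mm diameter with a domed top, inside the wall of the mouth, exactly opposite the feed neck, 64.5 mm from the mouth's axis. It stands 7.5 mm above the seat, 10.5 mm below the rim. A scallop 15 mm wide in the rim's inner edge shows its place from above. With the notch off the pin the plate cannot go home.
- plate_top (a point): Centre of the upper face of the three-hole plate: loose steel disc, 130 mm across, 18 mm thick, 0.8 kg; three spokes 13 mm wide, outer ring 9 mm wide, hub 31 mm across with an 18 mm bore round the knife's stud (stud ends 4 mm below the hub's face). At the start level, this face 9 mm above the rim; home, level with the rim. 5 to 8 N on a spoke turns it; it stops when the push stops.
- notch (a point): Middle of the notch in the plate's edge, at the upper face, 65 mm from the plate's centre. The notch is 13 mm wide, 7 mm deep, through the whole thickness, at the outer end of one spoke; the other two spokes stand 120 degrees either side. It starts 0.7 to 3.14 rad from the pin, either way round.
- opening (a point): Middle of the kidney-shaped opening opposite the notch, 36 mm from the plate's centre, at the upper face. The three like openings lie between the spokes, 120 degrees apart, and run from 15.5 to 56 mm from the centre, corners of 8 mm radius. A fingertip can enter about 15 mm before it meets the knife.
- knife (a joint): How far (m) the four-wing knife under the plate is pushed down: 0 at the start, 0.009 with the plate home. It does not turn. It is stiff: it and the plate yield to a downward push of about 8 N and stay where they are left. Its wings lie right under the plate's underside, which starts 1.5 mm above the pin's top.
- ring_nut: Threaded ring of the mincer, metal, 181 mm across (193 mm over its four small lugs), 35 mm high, lying on the table lip up; open in the middle. Origin at the centre of its underside. Not part of the job.
- fine_plate: Spare plate with many small holes, steel, 130 mm across, 18 mm thick, lying on the table. Origin at the centre of its underside. Not part of the job.
- pusher_mid (a point): White plastic meat pusher standing upright, 56 mm across below, round grip above, 193 mm high; this point lies on its axis 90 mm above the table. Not part of the job.

How it is judged:
By the outcome, as a careful person would: the job done as asked, in the order asked, and still so for the second after the job is handed in, with the robot touching nothing.
It also fails if it takes over 64 s, if anything falls off the work surface, if the arm or the gripper's body presses on something with over 40 N, if the wrist force passes 120 N, or if a joint passes its speed limit or range.

### The arm

A 6-joint arm with a two-finger parallel gripper is mounted at the origin on a cart in front of the work surface, level with it; the furniture and walls round the work are solid. World frame = base frame: x ahead of the robot, y to its left, z up, the work surface at z = 0. Lengths are in m, angles in rad, forces in N, time in s.
With the tool pointing down it reaches from about 0.325 to 0.875 m from the base axis. Payload 4.4 kg.
Tool frame: the origin (TCP) lies midway between the tips of the shut fingers; the grasp point (between the pads) lies 19 mm behind it (ctrl.hold_point_z is the distance from the TCP to the grasp point, in m); z points along the fingers, y is the line along which they close (so a half turn about z gives the same grasp; the last joint's range is limited). The gripper opens to 85 mm and grips with 20 to 120 N. Pads are 22 mm wide; open, the fingers measure 114 mm over their backs; the gripper's body (76 mm by 85 mm) begins 54 mm behind the grasp point. The pads swing forward as they close: fully open they stand 13 mm farther back than shut.
Start: joints at [-1.278, 0.207, 1.542, -0, 1.393, -0.15], TCP at [0.246, -0.52, 0.231] pointing down, gripper open.
Joint ranges: [-2.73, 2.73], [-0.86, 2.22], [0.23, 2.46], [-1.11, 4.25], [0.08, 2.63], [-2.82, 2.82]. Speed limits (rad/s): [2.79, 2.79, 3.14, 3.14, 3.14, 3.14].

### API

Orientations are given as a rotation vector (axis times angle).
In Python, from bench import sensors, camera, workorder, models, ctrl gives the robot as it stands.
- The arm moves only by the shell command python3 -m creep 'ROWS' [OPENING] [FORCE]. ROWS is JSON, a list of rows, each an object of numbers: "tx", "ty", "tz": the shift along the world's x, y, z as a fraction of full scale; "rx", "ry", "rz": the turn, a rotation vector about the world's x, y, z as a fraction of full scale. In form: [{"tx": .., "ty": .., "tz": .., "rx": .., "ry": .., "rz": ..}, ...]. A call has 1 to 10 rows; each row shifts and turns the commanded pose from where the row before left it; what a row does not reach is not made up. Full scale, the value 1, is 3 cm for a shift and 5 degrees for a turn. A row lasts 1/8 s, in which the tool goes at most 62.5 mm and 10.7 degrees, less where a joint would pass 70% of its speed; a pose out of reach is approached as far as the arm can. A call with a number of a shift or a turn outside -1 to 1 is refused whole. A call with a gripper value outside its range is refused whole. OPENING is the opening, from -1 (shut) to 1 (fully open), set as the call begins (- or left out, the last holds). The fingers move at their own pace and stop on an object; FORCE is the grip in N (left out, the last holds). Time passes only in rows, so rows that do not move let the fingers close. It gives the time, the measured TCP pose, the force, the opening and the grip force at its end, in the units of the state.
- sensors.get_state(): the state, without advancing time (a new reading comes with each control period).
- camera(name): name is "side" or "top" or "wrist"; returns a dict with "pixels" (480x640x3 uint8, red, green, blue), "fx", "fy", "cx", "cy" (pixels), "T" (4x4, takes a point from camera to world coordinates); the wrist camera has in their place "hand_eye" (4x4, takes a point from camera to tool coordinates, whose origin is the TCP and whose axes are the flange's). Camera axes: x right, y down, z forward; pixel columns grow to the right and rows downward; lengths in m; the calibration is good to about 2 mm. A picture is of the moment at which its call begins: read the wrist's pose just before it. There is no depth.
- workorder.sign_off(): hands the job in; it is judged then, once.
Trained networks look in a picture, given as the dict that the camera call returned (one of the last four; its "shot" number tells which), for a name from the list of things; names that differ only in an ending like _2 or _b are one class to them, and where a whole thing is asked for, a point or a joint stands for the part that bears it (a point fixed in the world has none). Each returns a list of dicts, best first, with "confidence" (0 to 1); they miss things now and then, are a little off and sometimes report something else, mostly with a low value. They report only what shows in the picture. A call takes as long as a camera call.
- models.spot_in(picture, name): "at" ([column, row] in pixels, amid what is visible of it).
- models.cut_out(picture, name): "mask" (480x640 bool, what is visible of it) and "at" ([column, row] in pixels, amid what is visible of it).
- models.landmark_of(picture, name): "at" ([column, row] in pixels: a listed point, or the origin of a listed thing).
The state is a dict: "time": time; "qpos": joint angles; "joint_vel": joint speeds; "joint_efforts": joint torques, N m; "tcp_pos": TCP position; "tool_rot": TCP orientation; "ft_force": force on the tool from outside, world axes, zero at the start; "ft_torque": the same for the moment, N m; "gripper_width": opening from 0.0 (shut) to 1.0 (fully open); "grip_force": force on a finger pad.
Only numpy, scipy, OpenCV 4.12 (cv2) and the standard library are available. Lean on these libraries where they do the work, as an engineer would, in place of code of your own. Each camera call takes 0.05 s, during which the arm holds its last target. There are 200 camera calls.

## Working session

There is one attempt and no reset: what is moved stays moved. The work goes in short steps, Python scripts to look and compute and a shell command to move; the robot and the scene stay as the last step left them, time stands still between calls to the robot, and variables do not carry over. Pictures are saved under pics/ and viewed, at most 10 in all, crops included, and the job is handed in when it is done.

```bash
mkdir -p pics; cat > h.py <<'E'
import numpy as np, cv2
from scipy.spatial.transform import Rotation as R
from bench import sensors, camera, workorder, models, ctrl
def T_of(p,s):
    if "T" in p: return np.array(p["T"])
    T=np.eye(4);T[:3,:3]=R.from_rotvec(s["tool_rot"]).as_matrix();T[:3,3]=s["tcp_pos"]
    return T@np.array(p["hand_eye"])
def w(p,T,uv,z):
    d=T[:3,:3]@np.array([(uv[0]-p["cx"])/p["fx"],(uv[1]-p["cy"])/p["fy"],1]);o=T[:3,3]
    return o+d*(z-o[2])/d[2]
def shot(n):
    s=sensors.get_state();p=camera(n);return p,T_of(p,s),s
def save(p,f): cv2.imwrite("pics/"+f,cv2.cvtColor(p["pixels"],cv2.COLOR_RGB2BGR))
E
python3 - <<'E'
from h import *
for n in("top","side"):
    p,T,s=shot(n);save(p,n+".png");print(n,T[:3,3].round(3))
    for nm,z in(("mouth",.15),("pin",.1395),("plate_top",.159),("notch",.159),("opening",.159),("ring_nut",0),("fine_plate",0),("pusher_mid",.09)):
        for r in models.landmark_of(p,nm)[:2]: print(nm,np.round(r["at"],1),round(r["confidence"],2),w(p,T,r["at"],z).round(4))
print(s)
E
```

```text
top [0.388 0.276 0.996]
mouth [297.5 277. ] 0.6 [0.4692 0.3095 0.15  ]
pin [277.8 243.1] 0.58 [0.5322 0.3457 0.1395]
plate_top [295.2 274.4] 0.93 [0.4729 0.3132 0.159 ]
notch [330.9 259.2] 0.92 [0.4993 0.2501 0.159 ]
opening [275.7 277.9] 0.73 [0.467  0.3474 0.159 ]
ring_nut [294.9 275.1] 0.71 [0.4876 0.3208 0.    ]
ring_nut [297.6 271.4] 0.66 [0.4953 0.3152 0.    ]
fine_plate [180.2 291.4] 0.88 [0.4556 0.5588 0.    ]
pusher_mid [223.4 202.6] 0.59 [0.6216 0.4566 0.09  ]
side [ 0.457 -0.733  0.51 ]
mouth [292.5 214.1] 0.92 [0.4793 0.3274 0.15  ]
pin [319.2 218.3] 0.89 [0.5384 0.3193 0.1395]
plate_top [290.6 214.1] 0.64 [0.4746 0.3016 0.159 ]
notch [302.5 219.8] 0.74 [0.4983 0.26   0.159 ]
opening [280.8 207.6] 0.61 [0.4539 0.3512 0.159 ]
ring_nut [355.7 334. ] 0.78 [0.5801 0.0561 0.    ]
fine_plate [355.1 331.9] 0.44 [0.5801 0.0634 0.    ]
fine_plate [303.7 217.2] 0.3 [0.5223 0.7341 0.    ]
pusher_mid [349.2 216.1] 0.87 [0.627  0.4646 0.09  ]
{'time': 0.45, 'qpos': array([-1.27846866e+00,  2.06676330e-01,  1.54158156e+00, -3.78089000e-06,
        1.39346284e+00, -1.50457461e-01]), 'joint_vel': array([-0.00150939, -0.00045358, -0.00065931, -0.00099469,  0.00089307,
        0.00126465]), 'joint_efforts': array([-1.10693481e-04, -3.82552135e+01, -2.91525418e+01, -2.82938236e-04,
        3.01679713e-03,  1.35815165e-05]), 'tcp_pos': array([ 0.24636507, -0.51951341,  0.23119953]), 'tool_rot': array([-3.06478995e+00, -6.89830372e-01,  2.00884983e-05]), 'ft_force': array([ 0.04083727, -0.03087024, -0.23893526]), 'ft_torque': array([-0.04522928,  0.06051445,  0.0171943 ]), 'grip_force': 0.0, 'gripper_width': 1.000634004904322}
```

View pics/top.png

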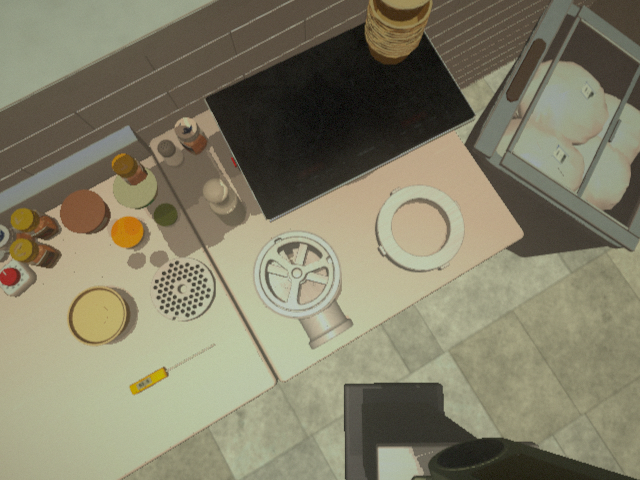

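View pics/side.png

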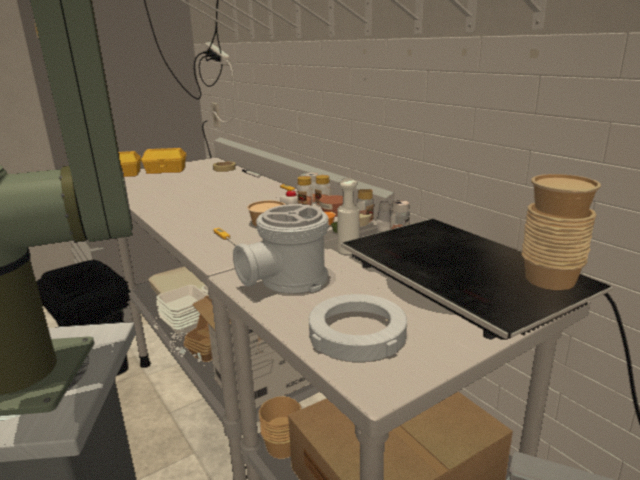

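The top view shows the mincer mouth at about (297,275), its neck toward (328,330), the pin side near (278,243) and the notch spoke toward (331,259). The side view confirms this, with the pusher standing behind the mouth. The plate needs about +97° of turn. I'll straddle the notch spoke with the fingers, so I'm flying over it first.

```bash
python3 -m creep '[{"tx":0.3,"ty":0.8,"tz":0.8,"rz":0.5},{"tx":0.3,"ty":1,"tz":0.8,"rz":0.6},{"tx":0.3,"ty":1,"tz":0.8,"rz":0.7},{"tx":0.3,"ty":1,"tz":0.6,"rz":0.7},{"tx":0.3,"ty":1,"tz":0.3,"rz":0.7},{"tx":0.3,"ty":1,"rz":0.7},{"tx":0.3,"ty":1,"rz":0.7},{"tx":0.3,"ty":1,"rz":0.7},{"tx":0.3,"ty":1,"rz":0.7},{"tx":0.3,"ty":1,"rz":0.7}]' -0.45 20
python3 -m creep '[{"tx":0.3,"ty":1,"rz":0.7},{"tx":0.3,"ty":1,"rz":0.7},{"tx":0.3,"ty":1,"rz":0.7},{"tx":0.3,"ty":1,"rz":0.7},{"tx":0.3,"ty":1,"rz":0.7},{"tx":0.3,"ty":1,"rz":0.7},{"tx":0.3,"ty":1,"rz":0.7},{"tx":0.3,"ty":1,"rz":0.7},{"tx":0.3,"ty":1,"rz":0.7},{"tx":0.3,"ty":1,"rz":0.7}]'
python3 -m creep '[{"tx":0.3,"ty":1,"rz":0.7},{"tx":0.3,"ty":1,"rz":0.7},{"tx":0.3,"ty":1,"rz":0.7},{"tx":0.3,"ty":1,"rz":0.7},{"tx":0.3,"ty":1,"rz":0.7},{"tx":0.3,"ty":1,"rz":0.4},{"tx":0.2,"ty":0.7},{},{}]'
cat > look.py <<'E'
from h import *
import sys
p,T,s=shot("wrist");save(p,sys.argv[1]);zt=float(sys.argv[2])
g={}
for nm,z in(("mouth",.15),("pin",.1395),("plate_top",zt),("notch",zt),("opening",zt)):
    for r in models.landmark_of(p,nm)[:1]: g[nm]=w(p,T,r["at"],z);print(nm,np.round(r["at"],1),round(r["confidence"],2),g[nm].round(4))
a=lambda v:np.degrees(np.arctan2(v[1],v[0]))
for A,B in(("mouth","pin"),("plate_top","notch"),("opening","plate_top"),("opening","notch")):
    if A in g and B in g: print(A,B,a(g[B]-g[A]).round(2),np.linalg.norm((g[B]-g[A])[:2]).round(4))
M=R.from_rotvec(s["tool_rot"]).as_matrix()
print(s["time"],s["tcp_pos"].round(4),"yaw",a(M[:2,0]).round(2),"z",M[:,2].round(3),s["gripper_width"],s["ft_force"].round(2))
E
python3 look.py w1.png .159
```

```text
0.9 [ 0.2464 -0.5196  0.2313] yaw 25.37 z [-0. -0. -1.] 0.9990205670455995 [ 0.19 -0.45 -0.15]invalid input at $[0]: expected keys tx, ty, tz, rx, ry, rz
invalid input at $[0]: expected keys tx, ty, tz, rx, ry, rz
invalid input at $[0]: expected keys tx, ty, tz, rx, ry, rz
```

View pics/w1.png

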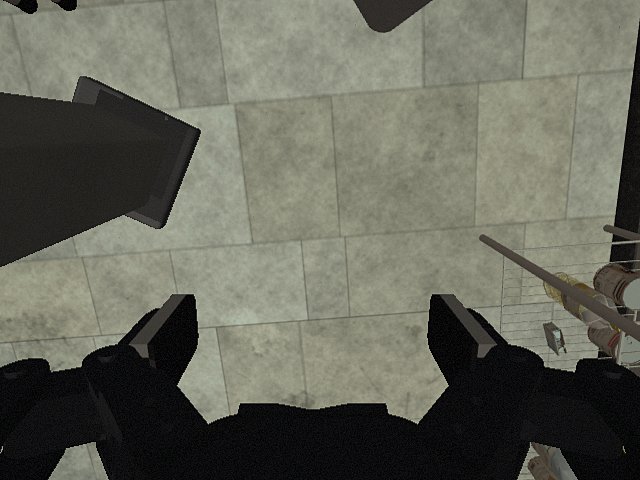

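The rows were refused because every row needs all six keys, so the arm hasn't moved. The picture shows only the floor, with the open fingers at the bottom, around (165,320) and (460,320). Resending the move with all the keys.

```bash
python3 -m creep '[{"tx":0.3,"ty":0.8,"tz":0.8,"rx":0,"ry":0,"rz":0.5},{"tx":0.3,"ty":1,"tz":0.8,"rx":0,"ry":0,"rz":0.6},{"tx":0.3,"ty":1,"tz":0.8,"rx":0,"ry":0,"rz":0.7},{"tx":0.3,"ty":1,"tz":0.6,"rx":0,"ry":0,"rz":0.7},{"tx":0.3,"ty":1,"tz":0.3,"rx":0,"ry":0,"rz":0.7},{"tx":0.3,"ty":1,"tz":0,"rx":0,"ry":0,"rz":0.7},{"tx":0.3,"ty":1,"tz":0,"rx":0,"ry":0,"rz":0.7},{"tx":0.3,"ty":1,"tz":0,"rx":0,"ry":0,"rz":0.7},{"tx":0.3,"ty":1,"tz":0,"rx":0,"ry":0,"rz":0.7},{"tx":0.3,"ty":1,"tz":0,"rx":0,"ry":0,"rz":0.7}]' -0.45 20
python3 -m creep '[{"tx":0.3,"ty":1,"tz":0,"rx":0,"ry":0,"rz":0.7},{"tx":0.3,"ty":1,"tz":0,"rx":0,"ry":0,"rz":0.7},{"tx":0.3,"ty":1,"tz":0,"rx":0,"ry":0,"rz":0.7},{"tx":0.3,"ty":1,"tz":0,"rx":0,"ry":0,"rz":0.7},{"tx":0.3,"ty":1,"tz":0,"rx":0,"ry":0,"rz":0.7},{"tx":0.3,"ty":1,"tz":0,"rx":0,"ry":0,"rz":0.7},{"tx":0.3,"ty":1,"tz":0,"rx":0,"ry":0,"rz":0.7},{"tx":0.3,"ty":1,"tz":0,"rx":0,"ry":0,"rz":0.7},{"tx":0.3,"ty":1,"tz":0,"rx":0,"ry":0,"rz":0.7},{"tx":0.3,"ty":1,"tz":0,"rx":0,"ry":0,"rz":0.7}]'
python3 -m creep '[{"tx":0.3,"ty":1,"tz":0,"rx":0,"ry":0,"rz":0.7},{"tx":0.3,"ty":1,"tz":0,"rx":0,"ry":0,"rz":0.7},{"tx":0.3,"ty":1,"tz":0,"rx":0,"ry":0,"rz":0.7},{"tx":0.3,"ty":1,"tz":0,"rx":0,"ry":0,"rz":0.7},{"tx":0.3,"ty":1,"tz":0,"rx":0,"ry":0,"rz":0.7},{"tx":0.3,"ty":1,"tz":0,"rx":0,"ry":0,"rz":0.4},{"tx":0.2,"ty":0.7,"tz":0,"rx":0,"ry":0,"rz":0},{"tx":0,"ty":0,"tz":0,"rx":0,"ry":0,"rz":0},{"tx":0,"ty":0,"tz":0,"rx":0,"ry":0,"rz":0}]'
python3 look.py w2.png .159
```

```text
time: 2.45
tcp_pos: [0.3366, -0.2245, 0.3304]
tool_rot: [2.734, 1.546, 0.0]
ft_force: [0.3, 0.3, -0.5]
gripper_width: 0.275
grip_force: 0.0
time: 3.7
tcp_pos: [0.4265, 0.0755, 0.3305]
tool_rot: [2.142, 2.297, 0.0]
ft_force: [0.8, -0.3, 0.0]
gripper_width: 0.274
grip_force: 0.0
time: 4.82
tcp_pos: [0.4862, 0.2748, 0.3302]
tool_rot: [1.726, 2.625, -0.001]
ft_force: [0.1, 0.3, -0.5]
gripper_width: 0.274
grip_force: 0.0
mouth [319.7 170. ] 0.9 [0.478  0.3093 0.15  ]
pin [396.1 158.4] 0.82 [0.5345 0.3433 0.1395]
plate_top [322.4 170.8] 0.68 [0.4798 0.3103 0.159 ]
notch [316.7 248.4] 0.93 [0.5017 0.2482 0.159 ]
mouth pin 31.0 0.066
plate_top notch -70.56 0.0658
4.825 [0.4862 0.2748 0.3302] yaw 113.34 z [-0.    -0.001 -1.   ] 0.27435939172036095 [ 0.11  0.34 -0.52]
```

View pics/w2.png

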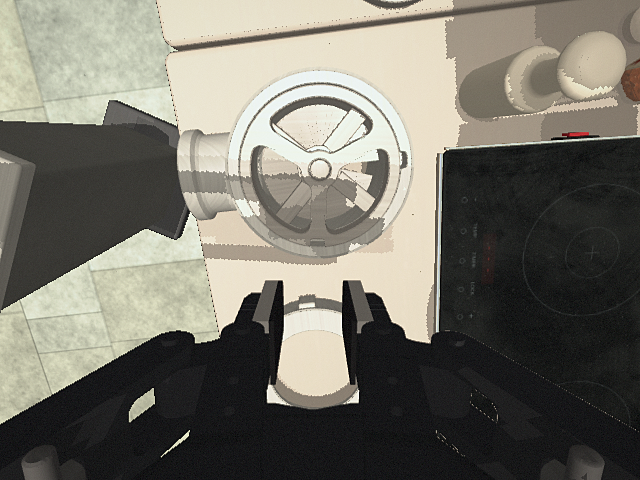

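The wrist view shows the plate centre at about (321,169), the notch at (317,247) and the pin scallop at (402,158). The fingers are lined up with the notch spoke. Lowering them to straddle it.

```bash
python3 -m creep '[{"tx":0.1,"ty":0.12,"tz":-0.8,"rx":0,"ry":0,"rz":-0.75},{"tx":0,"ty":0,"tz":-0.9,"rx":0,"ry":0,"rz":0},{"tx":0,"ty":0,"tz":-1,"rx":0,"ry":0,"rz":0},{"tx":0,"ty":0,"tz":-1,"rx":0,"ry":0,"rz":0},{"tx":0,"ty":0,"tz":-1,"rx":0,"ry":0,"rz":0},{"tx":0,"ty":0,"tz":-0.5,"rx":0,"ry":0,"rz":0},{"tx":0,"ty":0,"tz":0,"rx":0,"ry":0,"rz":0}]'
python3 look.py w3.png .159
```

```text
time: 6.0
tcp_pos: [0.4887, 0.2786, 0.1733]
tool_rot: [-1.81, -2.566, 0.003]
ft_force: [0.6, 0.9, -0.7]
gripper_width: 0.275
grip_force: 0.0
mouth [309.9 206.5] 0.81 [0.4765 0.3097 0.15  ]
plate_top [313.  211.8] 0.79 [0.478  0.3096 0.159 ]
opening [313.4 209.6] 0.26 [0.4778 0.3105 0.159 ]
opening plate_top -80.54 0.001
6.0 [0.4887 0.2786 0.1733] yaw 109.6 z [-0.002 -0.001 -1.   ] 0.2754255527186385 [ 0.56  0.88 -0.7 ]
```

View pics/w3.png

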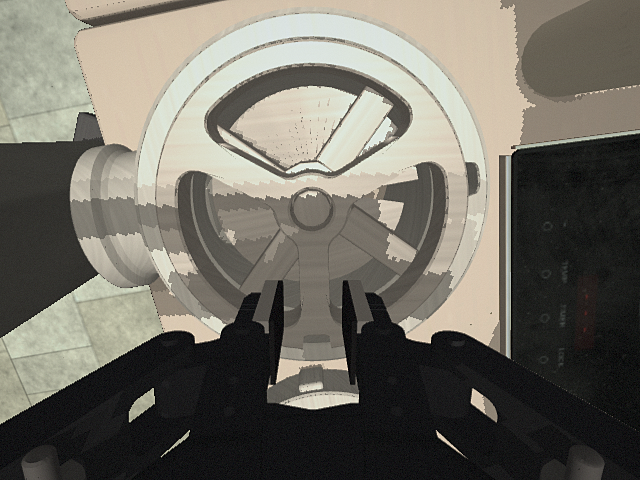

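The fingers straddle the notch spoke cleanly, with the plate centre at (313,210) and the scallop at (473,178). Next: lower the last 25 mm, narrow the gap a little, and work out the arc steps.

```bash
python3 -m creep '[{"tx":0,"ty":0,"tz":-0.3,"rx":0,"ry":0,"rz":0},{"tx":0,"ty":0,"tz":-0.3,"rx":0,"ry":0,"rz":0},{"tx":0,"ty":0,"tz":-0.2,"rx":0,"ry":0,"rz":0},{"tx":0,"ty":0,"tz":0,"rx":0,"ry":0,"rz":0}]'
python3 -m creep '[{"tx":0,"ty":0,"tz":0,"rx":0,"ry":0,"rz":0},{"tx":0,"ty":0,"tz":0,"rx":0,"ry":0,"rz":0}]' -0.58
python3 - <<'E'
import numpy as np
a=np.radians(-70.7+np.arange(0,106,5));P=.033*np.c_[np.cos(a),np.sin(a)]/.03
print(np.diff(P,axis=0).round(3).tolist())
E
```

```text
time: 6.8
tcp_pos: [0.4886, 0.2787, 0.1491]
tool_rot: [-1.81, -2.566, 0.003]
ft_force: [-0.3, 0.2, 0.6]
gripper_width: 0.275
grip_force: 0.0
time: 7.05
tcp_pos: [0.4897, 0.2792, 0.1507]
tool_rot: [1.81, 2.567, 0.001]
ft_force: [0.4, 0.4, 1.1]
gripper_width: 0.208
grip_force: 0.0
[[0.089, 0.036], [0.086, 0.043], [0.082, 0.051], [0.077, 0.057], [0.072, 0.064], [0.066, 0.07], [0.059, 0.075], [0.053, 0.08], [0.045, 0.085], [0.038, 0.088], [0.03, 0.091], [0.022, 0.093], [0.014, 0.095], [0.005, 0.096], [-0.003, 0.096], [-0.011, 0.095], [-0.02, 0.094], [-0.028, 0.092], [-0.036, 0.089], [-0.043, 0.086], [-0.051, 0.082]]
```

```bash
python3 -m creep '[{"tx":0.089,"ty":0.036,"tz":0,"rx":0,"ry":0,"rz":1},{"tx":0.086,"ty":0.043,"tz":0,"rx":0,"ry":0,"rz":1},{"tx":0.082,"ty":0.051,"tz":0,"rx":0,"ry":0,"rz":1},{"tx":0.077,"ty":0.057,"tz":0,"rx":0,"ry":0,"rz":1},{"tx":0.072,"ty":0.064,"tz":0,"rx":0,"ry":0,"rz":1},{"tx":0.066,"ty":0.07,"tz":0,"rx":0,"ry":0,"rz":1},{"tx":0,"ty":0,"tz":0,"rx":0,"ry":0,"rz":0}]'
python3 look.py w4.png .159
```

```text
time: 7.92
tcp_pos: [0.5023, 0.2884, 0.1502]
tool_rot: [-1.084, -2.946, 0.003]
ft_force: [-4.3, -2.2, 3.1]
gripper_width: 0.214
grip_force: 2.2
mouth [314.5 219.2] 0.78 [0.4776 0.3099 0.15  ]
plate_top [319.4 223.4] 0.92 [0.4784 0.3115 0.159 ]
7.925 [0.5023 0.2884 0.1502] yaw 139.59 z [-0.003 -0.001 -1.   ] 0.21425758154946503 [-4.3  -2.19  3.14]
```

View pics/w4.png

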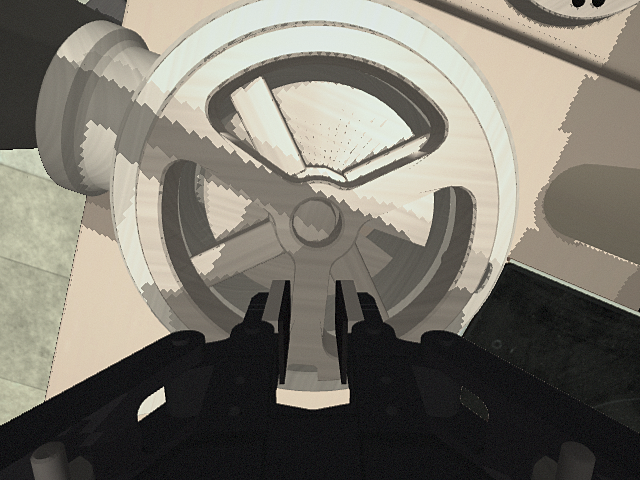

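The plate follows the fingers: the spoke still points straight down the image from (315,222), and the scallop is now at about (485,275). Carrying on along the arc.

```bash
python3 -m creep '[{"tx":0.059,"ty":0.075,"tz":0,"rx":0,"ry":0,"rz":1},{"tx":0.053,"ty":0.08,"tz":0,"rx":0,"ry":0,"rz":1},{"tx":0.045,"ty":0.085,"tz":0,"rx":0,"ry":0,"rz":1},{"tx":0.038,"ty":0.088,"tz":0,"rx":0,"ry":0,"rz":1},{"tx":0.03,"ty":0.091,"tz":0,"rx":0,"ry":0,"rz":1},{"tx":0.022,"ty":0.093,"tz":0,"rx":0,"ry":0,"rz":1},{"tx":0.014,"ty":0.095,"tz":0,"rx":0,"ry":0,"rz":1},{"tx":0.005,"ty":0.096,"tz":0,"rx":0,"ry":0,"rz":1}]'
python3 -m creep '[{"tx":-0.003,"ty":0.096,"tz":0,"rx":0,"ry":0,"rz":1},{"tx":-0.011,"ty":0.095,"tz":0,"rx":0,"ry":0,"rz":1},{"tx":-0.02,"ty":0.094,"tz":0,"rx":0,"ry":0,"rz":1},{"tx":-0.028,"ty":0.092,"tz":0,"rx":0,"ry":0,"rz":1},{"tx":-0.036,"ty":0.089,"tz":0,"rx":0,"ry":0,"rz":1},{"tx":0,"ty":0,"tz":0,"rx":0,"ry":0,"rz":0}]'
python3 look.py w5.png .159
```

```text
time: 9.22
tcp_pos: [0.5113, 0.3088, 0.1501]
tool_rot: [-0.008, -3.141, 0.003]
ft_force: [-3.0, -3.0, 1.5]
gripper_width: 0.209
grip_force: 1.9
time: 9.98
tcp_pos: [0.5088, 0.3231, 0.1501]
tool_rot: [-0.667, 3.07, -0.002]
ft_force: [-1.6, -3.7, 0.3]
gripper_width: 0.208
grip_force: 1.3
mouth [317. 219.] 0.84 [0.4778 0.3099 0.15  ]
9.975 [0.5088 0.3231 0.1501] yaw -155.49 z [ 0.    -0.001 -1.   ] 0.2082543692362653 [-1.61 -3.73  0.26]
```

View pics/w5.png

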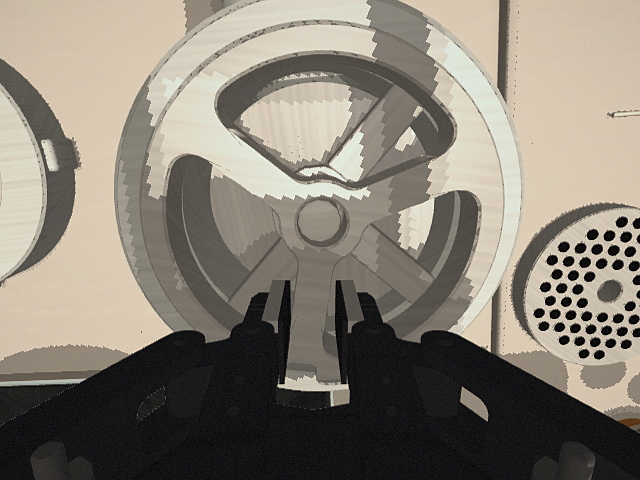

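The spoke still points down between the fingers, with the plate centre at (321,220). The notch is near (318,375) and there's only a little angle left. Lifting for a proper measurement.

```bash
python3 -m creep '[{"tx":0,"ty":0,"tz":0.5,"rx":0,"ry":0,"rz":0},{"tx":0,"ty":0,"tz":1,"rx":0,"ry":0,"rz":0},{"tx":0,"ty":0,"tz":1,"rx":0,"ry":0,"rz":0},{"tx":0,"ty":0,"tz":1,"rx":0,"ry":0,"rz":0},{"tx":0,"ty":0,"tz":1,"rx":0,"ry":0,"rz":0},{"tx":0,"ty":0,"tz":0.5,"rx":0,"ry":0,"rz":0},{"tx":0,"ty":0,"tz":0,"rx":0,"ry":0,"rz":0},{"tx":0,"ty":0,"tz":0,"rx":0,"ry":0,"rz":0}]'
python3 look.py w6.png .159
python3 - <<'E'
import cv2
i=cv2.imread("pics/w6.png")[60:320,190:450];cv2.imwrite("pics/w6c.png",cv2.resize(i,(598,598),interpolation=cv2.INTER_CUBIC))
E
```

```text
time: 11.28
tcp_pos: [0.5079, 0.3237, 0.2989]
tool_rot: [0.67, -3.067, 0.0]
ft_force: [-0.2, -0.6, -0.6]
gripper_width: 0.209
grip_force: 0.0
mouth [313.5 176.9] 0.71 [0.4772 0.3095 0.15  ]
pin [322.4 254.5] 0.96 [0.5331 0.3432 0.1395]
plate_top [316.2 179. ] 0.73 [0.4769 0.3115 0.159 ]
notch [305.3 262.4] 0.77 [0.5391 0.3308 0.159 ]
mouth pin 31.13 0.0653
plate_top notch 17.25 0.0651
11.275 [0.5079 0.3237 0.2989] yaw -155.37 z [-0.002 -0.    -1.   ] 0.20909258183803386 [-0.19 -0.59 -0.62]
```

View pics/w6c.png

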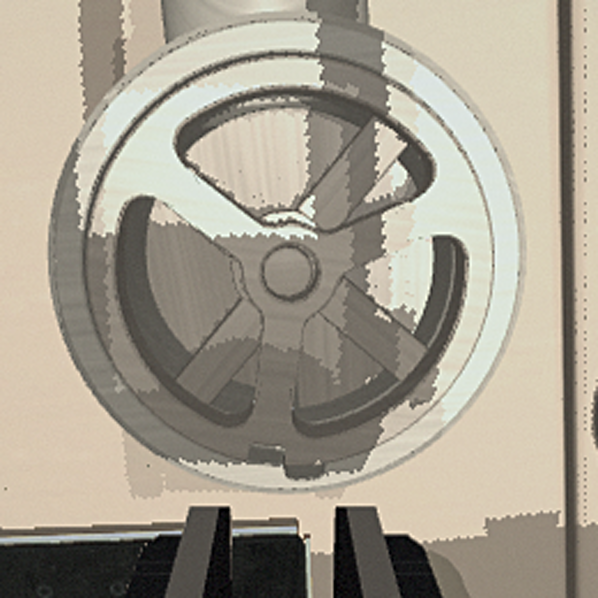

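The crop shows the hub at about (316,178) in full-image pixels, the notch middle at (306,257) and the scallop middle at (322.5,263). Computing the angle that remains.

```bash
cat > ang.py <<'E'
from h import *
s=sensors.get_state();p=camera("wrist");T=T_of(p,s)
a=lambda v:np.degrees(np.arctan2(v[1],v[0])).round(2)
c=w(p,T,(316.1,178.3),.159)
for u in((306,256.5),(306,260)): print("notch",a(w(p,T,u,.159)-c),np.linalg.norm(w(p,T,u,.159)-c))
for m in(c,np.array([.4775,.3097,0])): print("scallop",a(w(p,T,(322.5,263),.15)-m),np.linalg.norm((w(p,T,(322.5,263),.15)-m)[:2]))
print(c)
for z0 in(24.6,):
  for t in(3,4,5):
    aa=np.radians(np.arange(z0,z0+21,t)); print(t,(np.diff(1.1*np.c_[np.cos(aa),np.sin(aa)],axis=0)).round(3)[:5].tolist())
E
python3 ang.py
```

```text
notch 17.32 0.06081583274201879
notch 17.64 0.06365085279740923
scallop 29.07 0.06892286720610974
scallop 30.36 0.06913785853253772
[0.47691512 0.31115854 0.159     ]
3 [[-0.025, 0.052], [-0.028, 0.05], [-0.031, 0.049], [-0.033, 0.047], [-0.036, 0.045]]
4 [[-0.034, 0.069], [-0.039, 0.066], [-0.044, 0.063], [-0.048, 0.06], [-0.052, 0.057]]
5 [[-0.044, 0.085], [-0.051, 0.081], [-0.058, 0.077], [-0.064, 0.071]]
```

About 12.8° remains. Going back in, turning 10°, then lifting to check.

```bash
python3 -m creep '[{"tx":0,"ty":0,"tz":-0.9,"rx":0,"ry":0,"rz":0},{"tx":0,"ty":0,"tz":-1,"rx":0,"ry":0,"rz":0},{"tx":0,"ty":0,"tz":-1,"rx":0,"ry":0,"rz":0},{"tx":0,"ty":0,"tz":-0.9,"rx":0,"ry":0,"rz":0},{"tx":0,"ty":0,"tz":-0.6,"rx":0,"ry":0,"rz":0},{"tx":0,"ty":0,"tz":-0.4,"rx":0,"ry":0,"rz":0},{"tx":0,"ty":0,"tz":-0.17,"rx":0,"ry":0,"rz":0},{"tx":0,"ty":0,"tz":0,"rx":0,"ry":0,"rz":0}]'
python3 -m creep '[{"tx":-0.044,"ty":0.085,"tz":0,"rx":0,"ry":0,"rz":1},{"tx":-0.051,"ty":0.081,"tz":0,"rx":0,"ry":0,"rz":1},{"tx":0,"ty":0,"tz":0,"rx":0,"ry":0,"rz":0},{"tx":0,"ty":0,"tz":0,"rx":0,"ry":0,"rz":0}]'
python3 -m creep '[{"tx":0,"ty":0,"tz":0.5,"rx":0,"ry":0,"rz":0},{"tx":0,"ty":0,"tz":1,"rx":0,"ry":0,"rz":0},{"tx":0,"ty":0,"tz":1,"rx":0,"ry":0,"rz":0},{"tx":0,"ty":0,"tz":1,"rx":0,"ry":0,"rz":0},{"tx":0,"ty":0,"tz":0.8,"rx":0,"ry":0,"rz":0},{"tx":0,"ty":0,"tz":0,"rx":0,"ry":0,"rz":0},{"tx":0,"ty":0,"tz":0,"rx":0,"ry":0,"rz":0}]'
python3 look.py w7.png .159
python3 - <<'E'
import cv2
i=cv2.imread("pics/w7.png")[140:300,225:425];cv2.imwrite("pics/w7c.png",cv2.resize(i,(750,600),interpolation=cv2.INTER_CUBIC))
E
```

```text
time: 12.62
tcp_pos: [0.5089, 0.3234, 0.1514]
tool_rot: [-0.669, 3.069, -0.001]
ft_force: [1.3, -2.4, -2.5]
gripper_width: 0.213
grip_force: 1.1
time: 13.12
tcp_pos: [0.506, 0.3289, 0.1517]
tool_rot: [-0.933, 2.999, 0.0]
ft_force: [0.1, -0.8, 0.3]
gripper_width: 0.209
grip_force: 0.6
time: 14.0
tcp_pos: [0.5053, 0.3288, 0.2799]
tool_rot: [0.935, -2.999, -0.0]
ft_force: [0.1, -0.2, -0.2]
gripper_width: 0.211
grip_force: 0.0
mouth [314.6 183.7] 0.93 [0.4795 0.3116 0.15  ]
pin [308.2 264.2] 0.78 [0.5349 0.344  0.1395]
plate_top [317.9 181.8] 0.76 [0.4762 0.3121 0.159 ]
notch [304.8 269.4] 0.89 [0.5339 0.3406 0.159 ]
mouth pin 30.25 0.0642
plate_top notch 26.26 0.0644
14.0 [0.5053 0.3288 0.2799] yaw -145.38 z [-0.001  0.    -1.   ] 0.21071060013551024 [ 0.12 -0.16 -0.19]
```

View pics/w7c.png

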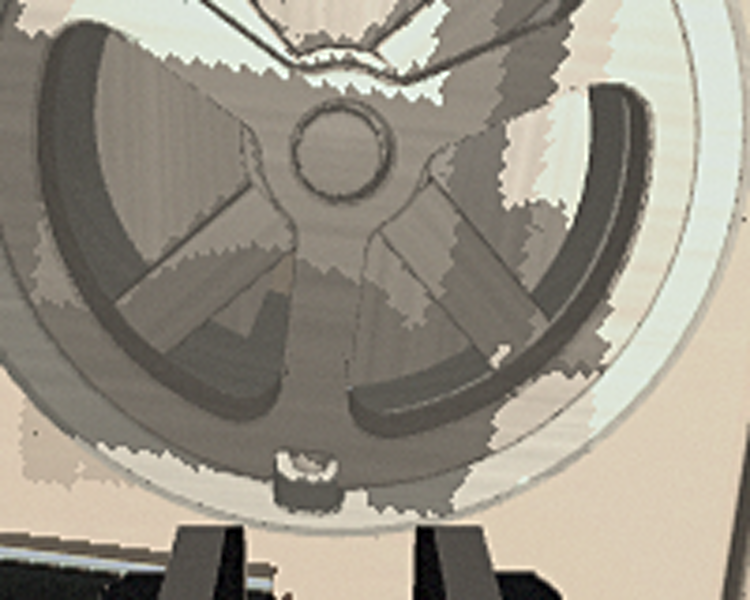

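The crop shows the notch edges at x≈275 and 340 (middle about (307,265) in full-image pixels). The scallop sits just outside it at about (307.4,272.5), so they're nearly in line. Working out the remaining offset.

```bash
python3 - <<'E'
from h import *
s=sensors.get_state();p=camera("wrist");T=T_of(p,s)
c=w(p,T,(315.9,180),.159);m=np.array([.4775,.3099,0])
n=w(p,T,(306.9,265),.159);sc=w(p,T,(307.4,272.5),.15)
for l in("pin","notch"):
    print(l,[np.round(r["at"],1).tolist() for r in models.landmark_of(p,l)[:2]])
pa=np.radians(30.5);t=np.array([-np.sin(pa),np.cos(pa)])
pin=w(p,T,(307,263.2),.1395)
a=lambda v:np.degrees(np.arctan2(v[1],v[0])).round(2)
print(c,n,sc,pin);print("ang notch@c",a(n-c),"scal@m",a(sc-m),"scal@c",a(sc-c),"notch@m",a(n-m),a(pin-m),a(pin-c));print("tangential mm: scallop-notch",t@(sc-n)[:2]*1e3,"pin-notch",t@(pin-n)[:2]*1e3)
b=np.radians(35+np.array([0,3,6]));print((np.diff(1.1*np.c_[np.cos(b),np.sin(b)],axis=0)).round(3))
E
```

```text
pin [[311.3, 261.7]]
notch [[305.5, 269.0], [315.8, 184.7]]
[0.47570812 0.30985846 0.159     ] [0.52982952 0.33941894 0.159     ] [0.53718495 0.34475207 0.15      ] [0.53430136 0.34223837 0.1395    ]
ang notch@c 28.64 scal@m 30.28 scal@c 29.58 notch@m 29.43 29.65 28.93
tangential mm: scallop-notch 0.8620144443424738 pin-notch 0.15967177755589634
[[-0.034  0.046]
 [-0.037  0.044]]
```

The offset is under 1 mm, inside the ±1.5 mm clearance. Shutting the fingers, moving over the hub and coming down just above it.

```bash
python3 -m creep '[{"tx":-0.48,"ty":-0.3,"tz":0,"rx":0,"ry":0,"rz":0},{"tx":-0.48,"ty":-0.32,"tz":-0.3,"rx":0,"ry":0,"rz":0},{"tx":0,"ty":0,"tz":-1,"rx":0,"ry":0,"rz":0},{"tx":0,"ty":0,"tz":-1,"rx":0,"ry":0,"rz":0},{"tx":0,"ty":0,"tz":-0.9,"rx":0,"ry":0,"rz":0},{"tx":0,"ty":0,"tz":-0.6,"rx":0,"ry":0,"rz":0},{"tx":0,"ty":0,"tz":0,"rx":0,"ry":0,"rz":0}]' -1
python3 -m creep '[{"tx":0,"ty":0,"tz":-0.1,"rx":0,"ry":0,"rz":0},{"tx":0,"ty":0,"tz":-0.1,"rx":0,"ry":0,"rz":0},{"tx":0,"ty":0,"tz":0,"rx":0,"ry":0,"rz":0}]'
python3 -m creep '[{"tx":0,"ty":0,"tz":-0.06,"rx":0,"ry":0,"rz":0},{"tx":0,"ty":0,"tz":0,"rx":0,"ry":0,"rz":0}]'
```

```text
time: 15.32
tcp_pos: [0.4759, 0.3097, 0.1646]
tool_rot: [0.934, -2.996, 0.001]
ft_force: [-0.5, -0.8, -0.1]
gripper_width: 0.002
grip_force: 0.0
time: 15.7
tcp_pos: [0.4772, 0.3103, 0.1607]
tool_rot: [-0.935, 2.998, 0.0]
ft_force: [-0.7, -0.1, 0.8]
gripper_width: -0.001
grip_force: 0.0
time: 15.95
tcp_pos: [0.4773, 0.3103, 0.159]
tool_rot: [-0.934, 2.998, 0.0]
ft_force: [0.9, -0.5, 2.6]
gripper_width: -0.003
grip_force: 1.1
```

```bash
python3 -m creep '[{"tx":0,"ty":0,"tz":-0.06,"rx":0,"ry":0,"rz":0},{"tx":0,"ty":0,"tz":0,"rx":0,"ry":0,"rz":0}]'; python3 -m creep '[{"tx":0,"ty":0,"tz":-0.06,"rx":0,"ry":0,"rz":0},{"tx":0,"ty":0,"tz":0,"rx":0,"ry":0,"rz":0}]'
```

```text
time: 16.2
tcp_pos: [0.4774, 0.3104, 0.1579]
tool_rot: [-0.935, 2.998, 0.0]
ft_force: [-1.3, -1.3, 6.3]
gripper_width: -0.003
grip_force: 2.8
time: 16.45
tcp_pos: [0.4774, 0.3103, 0.1562]
tool_rot: [-0.934, 2.998, 0.0]
ft_force: [-1.0, -0.3, 6.6]
gripper_width: -0.002
grip_force: 3.2
```

```bash
python3 -m creep '[{"tx":0,"ty":0,"tz":-0.06,"rx":0,"ry":0,"rz":0},{"tx":0,"ty":0,"tz":-0.06,"rx":0,"ry":0,"rz":0},{"tx":0,"ty":0,"tz":0,"rx":0,"ry":0,"rz":0}]'; python3 -m creep '[{"tx":0,"ty":0,"tz":-0.06,"rx":0,"ry":0,"rz":0},{"tx":0,"ty":0,"tz":-0.04,"rx":0,"ry":0,"rz":0},{"tx":0,"ty":0,"tz":0,"rx":0,"ry":0,"rz":0}]'
```

```text
time: 16.82
tcp_pos: [0.4774, 0.3103, 0.1526]
tool_rot: [-0.934, 2.998, 0.0]
ft_force: [-1.1, -0.8, 5.6]
gripper_width: 0.005
grip_force: 3.2
time: 17.2
tcp_pos: [0.4774, 0.3104, 0.1498]
tool_rot: [-0.934, 2.998, 0.0]
ft_force: [-2.5, -0.7, 6.8]
gripper_width: -0.001
grip_force: 3.7
```

```bash
python3 -m creep '[{"tx":0,"ty":0,"tz":-0.04,"rx":0,"ry":0,"rz":0},{"tx":0,"ty":0,"tz":0,"rx":0,"ry":0,"rz":0}]'; python3 -m creep '[{"tx":0,"ty":0,"tz":-0.05,"rx":0,"ry":0,"rz":0},{"tx":0,"ty":0,"tz":0,"rx":0,"ry":0,"rz":0}]';  python3 -m creep '[{"tx":0,"ty":0,"tz":-0.05,"rx":0,"ry":0,"rz":0},{"tx":0,"ty":0,"tz":0,"rx":0,"ry":0,"rz":0}]'
```

```text
time: 17.45
tcp_pos: [0.4775, 0.3104, 0.1497]
tool_rot: [-0.935, 2.998, -0.0]
ft_force: [-4.5, -3.1, 11.8]
gripper_width: 0.004
grip_force: 6.0
time: 17.7
tcp_pos: [0.4776, 0.3104, 0.1496]
tool_rot: [-0.935, 2.997, -0.0]
ft_force: [-6.0, -4.1, 17.9]
gripper_width: -0.0
grip_force: 9.0
time: 17.95
tcp_pos: [0.4777, 0.3104, 0.1494]
tool_rot: [-0.935, 2.997, -0.0]
ft_force: [-8.6, -5.4, 24.2]
gripper_width: 0.006
grip_force: 12.0
```

The plate has stopped at z≈0.1495 and the force is rising, so it's on the seat. Lifting away and checking.

```bash
python3 -m creep '[{"tx":0,"ty":0,"tz":0.3,"rx":0,"ry":0,"rz":0},{"tx":0,"ty":0,"tz":0.8,"rx":0,"ry":0,"rz":0},{"tx":0,"ty":0,"tz":1,"rx":0,"ry":0,"rz":0},{"tx":0.4,"ty":0.2,"tz":1,"rx":0,"ry":0,"rz":0},{"tx":0.4,"ty":0.2,"tz":1,"rx":0,"ry":0,"rz":0},{"tx":0.2,"ty":0.2,"tz":0.5,"rx":0,"ry":0,"rz":0},{"tx":0,"ty":0,"tz":0,"rx":0,"ry":0,"rz":0},{"tx":0,"ty":0,"tz":0,"rx":0,"ry":0,"rz":0}]'
python3 look.py w8.png .15
python3 - <<'E'
import cv2
i=cv2.imread("pics/w8.png")[60:320,190:450];cv2.imwrite("pics/w8c.png",cv2.resize(i,(598,598),interpolation=cv2.INTER_CUBIC))
E
```

```text
time: 18.95
tcp_pos: [0.5061, 0.3277, 0.2804]
tool_rot: [0.934, -2.997, 0.001]
ft_force: [0.9, 0.6, -1.0]
gripper_width: 0.001
grip_force: 0.0
mouth [317.4 180.8] 0.71 [0.4772 0.3109 0.15  ]
pin [311.2 261.1] 0.75 [0.5321 0.3433 0.1395]
plate_top [320.1 178.7] 0.62 [0.4749 0.3116 0.15  ]
notch [307.3 266.7] 0.85 [0.5345 0.3414 0.15  ]
opening [309.6 263.5] 0.67 [0.5314 0.3414 0.15  ]
mouth pin 30.55 0.0637
plate_top notch 26.56 0.0667
opening plate_top -152.22 0.0639
opening notch 0.23 0.0031
18.95 [0.5061 0.3277 0.2804] yaw -145.38 z [-0.002 -0.001 -1.   ] 0.0011645048208475289 [ 0.91  0.64 -1.02]
```

View pics/w8c.png

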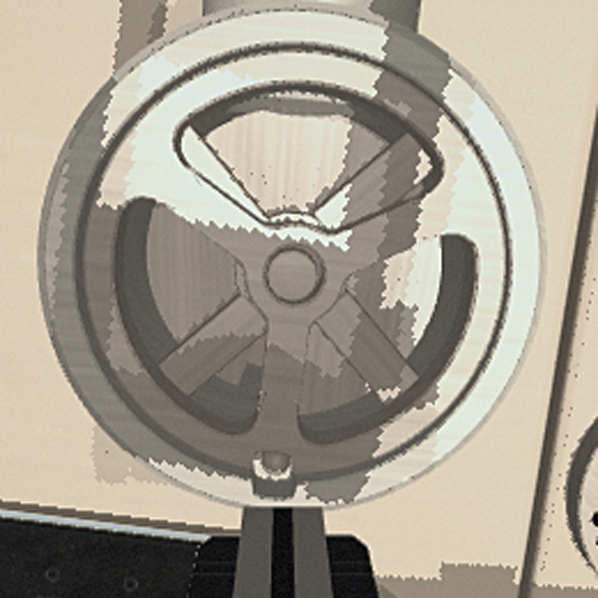

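The plate sits level with the rim with an even gap all round, and the pin shows inside the notch at crop (272,465). The hand is clear.

```bash
python3 -c "
from bench import workorder
print(workorder.sign_off())"
```

```text
the job is handed in; nothing more can be done
None
```

The plate is turned so its notch is over the pin and pressed home flush with the rim; the hand is clear and the job was handed in at about 19 s (no verdict was returned).

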